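# Set and lock the panel stop

### The arm

A 6-joint arm with a two-finger parallel gripper is mounted at the origin on the work surface. World frame = base frame: x ahead of the robot, y to its left, z up, the work surface at z = 0. Lengths are in mm, angles in rad, forces in N, time in s.
With the tool pointing down it reaches from about 425 to 950 mm from the base axis. Payload 3.5 kg.
Tool frame: the origin (TCP) lies at the very end of the fingers, on their centre line; the grasp point (between the pads) lies hold_point_z behind it (hold_point_z is the distance from the TCP to the grasp point, in mm); x points along the fingers, y is the direction in which the jaws open and shut, and the axes are right-handed (so a half turn about x gives the same grasp; the last joint's range is limited). The gripper opens to 85 mm and grips with 20 to 120 N. Pads are 22 mm wide; open, the fingers measure 114 mm over their backs; the gripper's body (76 mm by 85 mm) begins 54 mm behind the grasp point. The pads swing forward as they close: fully open they stand 13 mm farther back than shut.
Start: joints at [1.071, 0.286, 1.577, -0, 1.279, -0.15], TCP at [231.292, 634.121, 231.325] pointing down, gripper open.
Joint ranges: [-2.77, 2.77], [-0.9, 2.22], [0.21, 2.48], [-1.53, 4.67], [0.24, 2.81], [-2.84, 2.84]. Speed limits (rad/s): [2.79, 2.79, 3.14, 3.14, 3.14, 3.14].

### API

Orientations are given as a rotation vector (axis times angle).
In Python, from rig import * gives the robot as it stands.
- The arm moves only by the tool carry_out, never from a script. Its argument "moves" is a list of rows, each a list of 6 numbers: the shift along the tool's x, y, z in cm, then the turn, a rotation vector about the tool's x, y, z in rad. In form: [[dx, dy, dz, rx, ry, rz], ...]. A call has 1 to 20 rows; each row shifts and turns the pose as measured when the row begins, along the tool's axes as they then stand; what a row does not reach is not made up. A row lasts 1/12 s, in which the tool goes at most 41.7 mm and 7.16 degrees, less where a joint would pass 70% of its speed; a pose out of reach is approached as far as the arm can. A call is refused whole if a number of a shift passes 4.17 or a number of a turn 0.125, either way. A call with a gripper value outside its range is refused whole. "grip" is the opening, from -1 (shut) to 1 (fully open), so that 0 is half open, set as the call begins (left out, the last holds). The fingers move at their own pace and stop on an object; "force" is the grip in N (left out, the last holds). Time passes only in rows, so rows that do not move let the fingers close. It gives the time, the measured TCP pose, the force and the opening at its end, in the units of the state.
- observe(): the state, without advancing time (a new reading comes with each control period).
- capture(name): name is "scene" or "top" or "wrist"; returns a dict with "img" (480x640x3 uint8, red, green, blue), "z_map" (480x640 float32, mm along the optical axis (not along the pixel's ray), 0 where there is no reading), "K" (3x3 intrinsics, pixels), "R" (3x3) and "t" (3): a world point X has camera coordinates R X + t. Camera axes: x right, y down, z forward; pixel columns grow to the right and rows downward; lengths in mm; the calibration is good to about 2 mm. A picture is of the moment at which its call begins.
- job_done(): hands the job in, once; it reports no verdict.
The state is a dict: "t": time; "joint_pos": joint angles; "joint_vel": joint speeds; "joint_torque": joint torques, N m; "eef_pos": TCP position; "tool_rot": TCP orientation; "wrist_force": force on the tool from outside, world axes, zero at the start; "wrist_torque": the same for the moment, N m; "gripper_width": finger opening in mm.
Only numpy, scipy, OpenCV 4.12 (cv2) and the standard library are available. Lean on these libraries where they do the work, as an engineer would, in place of code of your own. Each camera call takes 0.05 s, during which the arm holds its last target. There are 200 camera calls.

### The job

The adjustable stop beside the carved panel is not bearing on it. Loosen its lock ring, turn the brass adjuster clockwise until the sprung foot bears on the panel's edge and is pushed in by about 5 mm, then tighten the lock ring again, firmly but without straining it. Never force the adjuster while the ring is tight, do not jam the foot right in, and leave the things lying around where they are.

Things in the scene. Friction and masses are not known exactly. Their poses are not given: they have to be found in the camera images.
- stop_base: Panel stop, a grey block 84 x 84 mm with its top 42 mm high, on a steel plate 120 x 110 x 8 mm bolted to the bench. Origin: on the bench, under the common upright axis (z, up) of the lock ring and the adjuster. +y points along the plunger towards the panel.
- lock_ring: Knurled dark steel lock ring, 62 mm across, 18 mm high, on the stop's upright axis, with two opposite steel bars 11 mm thick along its x axis, centre line 68 mm above the bench, each ending 80 mm out in a 16 mm black ball. Origin on the axis, at its underside. Clockwise from above tightens (it sinks 2 mm per rad), anticlockwise loosens. It starts tight; loose after about 0.8 rad of at most 2.3.
- bar_end_a (a point): Centre of the ball on the lock ring's bar on its +x side, 80 mm from the axis; space is free beside and 15 mm below the bars' outer half. Sideways push on a bar 70 mm from the axis: breaking the ring loose takes 7 to 15 N, turning it loose about 4 N.
- bar_end_b (a point): Centre of the ball on the ring's -x bar, 80 mm from the axis. After adjusting, the ring comes tight well further clockwise than where it stood at the start (it varies), so go by feel: slow push of 9 N at 70 mm radius is just tight, 12 to 15 N firm, over 20 N strains it; from biting to strained: about 1 rad.
- adjuster: Adjuster above the lock ring, same axis: brass grip bar 52 mm long (its x axis), 12 mm thick (y), 32 mm high, top 116 mm above the bench, on a stem. Origin on the axis, 66 mm below the bar's top. The lock ring clamps its flange below. Clockwise from above drives the foot 12 mm per rad towards the panel (at most 3.2 rad). Loose it turns with 0.22 N m and stays where left.
- adjuster_grip (a point): Centre of the adjuster's brass grip bar, 12 mm below its top: where to grip it, across its 12 mm thickness.
- washer: Brass key washer of 56 mm between the lock ring and the adjuster's flange; it cannot turn. It passes the ring's clamping force on to the adjuster: 35 to 100 N is well tightened.
- plunger: Plunger: square steel bar, 20 x 20 mm, along y at 24 mm height, slides out of the base towards +y. Its frame coincides with that of the base when retracted; its end lies at y = 80 mm of its own frame.
- foot: Sprung foot: black rubber disc of 22 mm, 12 mm thick, on the plunger's end. Origin: centre of its front face, 24 mm above the bench, which at rest lies at y = 105 mm of the plunger's frame; pushed in by the panel it yields 1.2 N per mm, at most 12 mm. At the start the gap between its front face and the panel's edge is 4 to 22 mm.
- panel: Carved wooden panel, 160 mm (x) by 200 mm (y) by 36 mm high, held down on the bench by two dogs; cannot move. Origin at the centre of its underside; the edge facing the foot is at y = -100 mm of its frame.
- gouge_a: Wood-handled gouge, 200 mm long, lying on the bench near the stop; to be left alone.
- gouge_b: Shorter wood-handled gouge, lying near the stop; to be left alone.
- honing_stone: Grey honing stone, 50 x 120 x 22 mm; to be left alone.
- wax_tin: Flat round tin, 68 mm across, 26 mm high; to be left alone.
- offcut: Wood offcut, 60 x 45 x 20 mm; to be left alone.

How it is judged (in metres and radians):
On the way, in this order (a step that is already met when the one before it is completed fails the run):
1. the lock ring is loosened (clamping force below 8 N) with the foot not yet moved (under 3 mm) (contact force between washer and adjuster below 8 N and distance of foot from where it was at the start of the episode below 0.003 m), for 0.2 s.
2. with the ring still loose, the foot bears on the panel with 2.5 to 11 N (pushed in about 2 to 9 mm) (contact force between washer and adjuster below 15 N and contact force between foot and panel between 2.5 and 11 N), for 0.2 s.
At the end, for the whole second after the job is handed in: The lock ring clamps the adjuster with 35 to 100 N, the foot bears on the panel with 2.5 to 11 N (pushed in about 2 to 9 mm), and ring and adjuster are at rest (contact force between washer and adjuster between 35 and 100 N and contact force between foot and panel between 2.5 and 11 N and angular speed of each of adjuster, lock_ring below 0.1 rad/s); the robot touches nothing.
It fails at once if the lock ring is strained (clamping force above 120 N) (contact force between washer and adjuster above 120 N).
It fails at once if the adjuster is forced round while clamped (more than 15 N clamping, turning faster than 0.4 rad/s) (contact force between washer and adjuster above 15 N and angular speed of adjuster above 0.4 rad/s).
It fails at once if the foot is jammed in (more than 13.5 N on the panel) (contact force between foot and panel above 13.5 N).
It fails at once if something lying around is moved by more than 30 mm (distance of any of gouge_a, gouge_b, honing_stone, wax_tin, offcut from where it was at the start of the episode above 0.03 m).
It also fails if it takes over 72 s, if anything falls off the work surface, if the arm or the gripper's body presses on something with over 40 N, if the wrist force passes 120 N, or if a joint passes its speed limit or range.

## Working session

There is one attempt and no reset: what is moved stays moved. The work goes in short steps, Python scripts to look and compute and a tool call to move; the robot and the scene stay as the last step left them, time stands still between calls to the robot, and variables do not carry over. Pictures are saved under pics/ and viewed, about 8 in all and at most 12, crops included, and the job is handed in when it is done.

Besides the shell and the picture viewer there is one more tool, called after "Call:" by a JSON object that holds its "fn" and its "kwargs", one argument or row to a line. carry_out: Moves the arm, as the interface text tells. Its arguments: {"type":"object","properties":{"moves":{"type":"array"},"grip":{"type":"number"},"force":{"type":"number"}},"required":["moves"]}

```bash
ls; mkdir -p pics
python3 - <<'E'
from rig import *
import cv2
s=observe();print(s)
for n in("top","scene"):
    c=capture(n);cv2.imwrite(f"pics/{n}0.png",c["img"][:,:,::-1]);print(n,c["K"].tolist(),c["R"].tolist(),c["t"].tolist())
E
```

```text
pics
{'t': 0.0, 'joint_pos': array([ 1.07098160e+00,  2.87227740e-01,  1.57816845e+00,  9.71652132e-06,
        1.27856834e+00, -1.50000356e-01]), 'joint_vel': array([ 0.0012218 ,  0.00226347, -0.00045304, -0.00082232,  0.00067845,
        0.00037532]), 'joint_torque': array([ 1.21782821e-03, -4.05982697e+01, -2.92623317e+01, -1.52655548e-04,
        5.68931369e-03,  1.21932928e-06]), 'eef_pos': array([230.99554909, 633.55722655, 229.91040219]), 'tool_rot': array([ 0.27275049,  1.55407805, -0.27629177]), 'wrist_force': array([ 0.76044504, -0.35401352,  0.2795184 ]), 'wrist_torque': array([-0.01760359, -0.00147042,  0.00167032]), 'gripper_width': 85.53243967704499}
top [[542.5063826821251, 0.0, 319.7362520640829], [0.0, 542.5063826821251, 243.43193482309965], [0.0, 0.0, 1.0]] [[-0.010920938618201925, -0.9998766945613362, 0.011284005175187312], [-0.9820229458438571, 0.008597896541078195, -0.18856566498496397], [0.18844539510386082, -0.013140466055855969, -0.9819957541741129]] [-109.08530132298448, 589.6104717121673, 950.9541269249382]
scene [[484.48631236714226, 0.0, 315.66828609121677], [0.0, 484.48631236714226, 238.83013183288452], [0.0, 0.0, 1.0]] [[0.21373274562997582, 0.9768544395935589, 0.008585877463969185], [0.7027010935846147, -0.14763147587417427, -0.6960000864987013], [-0.6786232286920767, 0.1547913149293827, -0.7179903636553725]] [-18.551162293837738, -378.11454901073074, 1357.553242165683]
```

View pics/top0.png

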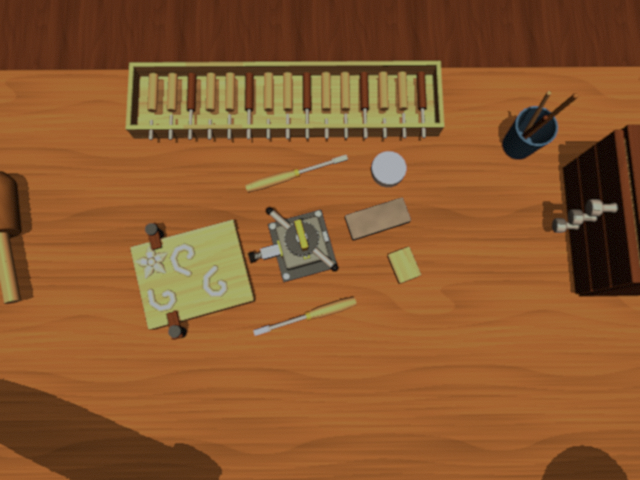

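View pics/scene0.png

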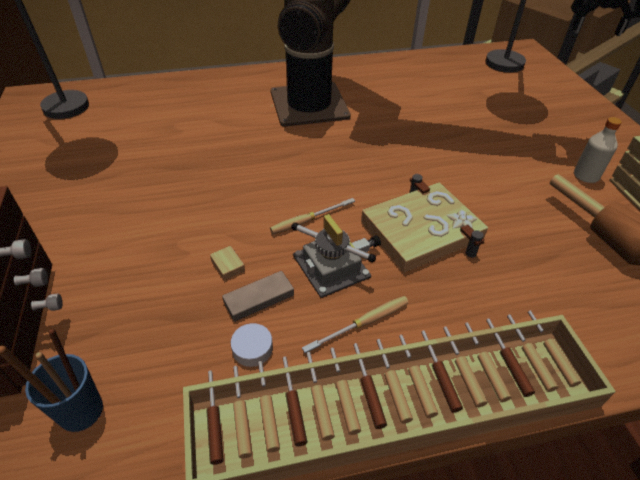

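The top view shows the stop at about (302,240), its bars running from (270,211) to (335,267), and the brass grip at (301,234). The foot points left at (253,257), towards the panel. The gouges lie above and below the stop, and the stone and offcut are to its right.

```bash
cat > h.py <<'E'
from rig import *
import numpy as np, cv2
def cloud(c):
    z=c["z_map"].astype(float); v,u=np.mgrid[:480,:640]; K=c["K"]
    P=np.stack([(u-K[0,2])/K[0,0]*z,(v-K[1,2])/K[1,1]*z,z],-1)
    W=(P-c["t"])@c["R"]; W[z==0]=np.nan
    return W
def proj(c,X):
    p=np.asarray(X)@c["R"].T+c["t"]; p=p@c["K"].T; return p[...,:2]/p[...,2:]
def ray(c,uv,h):
    d=c["R"].T@np.linalg.inv(c["K"])@np.array([*uv,1.]); o=-c["R"].T@c["t"]
    return o+d*(h-o[2])/d[2]
E
python3 - <<'E'
from h import *
for n,roi in(("top",(255,345,195,285)),("scene",(280,390,205,300))):
    c=capture(n);W=cloud(c);u0,u1,v0,v1=roi
    w=W[v0:v1,u0:u1].reshape(-1,3);im=c["img"][v0:v1,u0:u1].reshape(-1,3).astype(int)
    z=w[:,2]
    def rep(name,m):
        q=w[m]; 
        if len(q)<3: print(n,name,len(q));return
        (cx,cy),sz,a=cv2.minAreaRect(q[:,:2].astype(np.float32))
        cc,vec=np.linalg.eigh(np.cov(q[:,:2].T));d=vec[:,1]
        print(n,name,len(q),"mean",q.mean(0).round(1),"rect",round(cx,1),round(cy,1),np.round(sz,1),round(a,1),"dir",round(np.arctan2(d[1],d[0]),3))
    rep("grip",z>108)
    rep("bars",(z>60)&(z<80))
    g=w[z>108][:,:2].mean(0);r=np.hypot(*(w[:,:2]-g).T)
    rep("barsouter",(z>62)&(z<80)&(r>40)&(r<95))
    rep("blocktop",(z>38)&(z<45)&(r<70))
    rep("plate",(z>3)&(z<50)&(r<85))
    m=(z>62)&(z<80)&(r>74)&(r<95);q=w[m]
    if len(q):
        s=q[:,0]>g[0]; print("ends",q[s].mean(0).round(1),q[~s].mean(0).round(1),s.sum(),(~s).sum())
    b=(W[...,2]>28)&(W[...,2]<44)&(W[...,1]>g[1]+90)&(W[...,1]<g[1]+330)&(abs(W[...,0]-g[0])<180)&(c["img"][...,1]>110)
    p=W[b][:,:2].astype(np.float32);print("panel",len(p),cv2.minAreaRect(p))
E
```

```text
top grip 204 mean [594.  -80.8 116.3] rect 594.7 -80.7 [52.3 11.9] 15.3 dir -2.876
top bars 1067 mean [592.4 -81.1  75.7] rect 594.4 -80.9 [166.   63.5] 30.2 dir 0.846
top barsouter 327 mean [593.8 -81.3  74.3] rect 594.4 -80.7 [174.  15.] 47.5 dir 0.837
top blocktop 759 mean [587.9 -77.6  42.2] rect 591.8 -69.1 [ 84.3 115. ] 15.5 dir 2.063
top plate 2629 mean [586.  -75.7  22.7] rect 597.9 -80.0 [166.5 157.4] 89.4 dir 2.155
ends [647.9 -21.3  75. ] [ 540.4 -140.3   74.7] 55 55
panel 8248 ((538.0767822265625, 127.039306640625), (160.1114044189453, 200.54087829589844), 15.147891998291016)
scene grip 182 mean [598.1 -82.1 114. ] rect 595.3 -81.8 [51.9 13.2] 13.2 dir -2.876
scene bars 962 mean [604.2 -83.9  72.7] rect 597.1 -82.5 [167.1  61.7] 65.2 dir 0.849
scene barsouter 315 mean [599.8 -79.9  71.5] rect 596.0 -82.2 [174.4  13.9] 48.3 dir 0.835
scene blocktop 751 mean [612.5 -89.7  41. ] rect 596.5 -80.0 [86.8 87.2] 15.0 dir 1.086
scene plate 2440 mean [619.2 -85.2  24. ] rect 612.8 -83.2 [151.7 116.6] 81.6 dir 1.399
ends [652.2 -22.9  72.1] [ 544.5 -141.8   72.1] 52 52
panel 4946 ((538.5429077148438, 126.97164154052734), (164.32257080078125, 202.48426818847656), 15.536439895629883)
```

```bash
cat >> h.py <<'E'
from scipy.spatial.transform import Rotation as Ro
AX=np.array([595.,-81.2])
def st():
    s=observe();R=Ro.from_rotvec(s["tool_rot"]).as_matrix();p=s["eef_pos"]
    d=p[:2]-AX
    print("t",round(s["t"],2),"p",p.round(1),"ytool",round(np.arctan2(R[1,1],R[0,1]),3),"tilt",R[:2,0].round(3),"r",round(np.hypot(*d),1),"ang",round(np.arctan2(d[1],d[0]),3),"j",s["joint_pos"].round(2),"F",s["wrist_force"].round(1),"M",s["wrist_torque"].round(2),"w",round(s["gripper_width"],1))
    return s,R
def togo(X,ya):
    "shift in tool cm and yaw turn to reach X with tool y at angle ya"
    s,R=st();d=R.T@(np.asarray(X,float)-s["eef_pos"])/10
    c=np.arctan2(R[1,1],R[0,1]);k=-((ya-c+np.pi)%(2*np.pi)-np.pi)
    print("shift cm",d.round(2),"rx",round(k,3))
E
python3 - <<'E'
from h import *
import rig
print([n for n in dir(rig) if n[0]!='_'],getattr(rig,'hold_point_z',None))
a=.836;u=np.array([np.cos(a),np.sin(a)]);v=np.array([-u[1],u[0]])
X=AX+u*66-v*32
for ya in(a+np.pi/2,a-np.pi/2): togo([*X,130],ya)
# foot front from top view
c=capture("top");W=cloud(c);y=np.array([-.262,.965]);x=np.array([.965,.262])
D=W[...,:2]-AX;s=D@y;l=D@x
m=(abs(l)<5)&(s>50)&(s<135)
o=np.argsort(s[m]);print(np.c_[s[m],W[m][:,2]][o][::4].round(0).tolist())
E
```

```text
['IKError', 'capture', 'hold_point_z', 'job_done', 'observe'] 18.700000000000003
t 0.2 p [231.1 633.8 230.4] ytool 1.221 tilt [-0.001 -0.001] r 802.3 ang 2.042 j [ 1.07  0.29  1.58  0.    1.28 -0.15] F [-0.9 -0.6 -0.1] M [-0.01  0.    0.  ] w 85.1
shift cm [ 10.1  -49.77  64.14] rx -1.186
t 0.2 p [231.1 633.8 230.4] ytool 1.221 tilt [-0.001 -0.001] r 802.3 ang 2.042 j [ 1.07  0.29  1.58  0.    1.28 -0.15] F [-0.9 -0.6 -0.1] M [-0.01  0.    0.  ] w 85.1
shift cm [ 10.1  -49.77  64.14] rx 1.956
[[50.0, 33.0], [52.0, 32.0], [53.0, 33.0], [55.0, 33.0], [56.0, 35.0], [57.0, 35.0], [59.0, 36.0], [60.0, 37.0], [61.0, 33.0], [63.0, 34.0], [64.0, 40.0], [66.0, 34.0], [67.0, 38.0], [69.0, 36.0], [70.0, 36.0], [71.0, 34.0], [73.0, 36.0], [75.0, 35.0], [76.0, 35.0], [77.0, 35.0], [79.0, 32.0], [80.0, 36.0], [82.0, 29.0], [83.0, 32.0], [84.0, 26.0], [85.0, 31.0], [86.0, 0.0], [87.0, 29.0], [88.0, 26.0], [89.0, 34.0], [90.0, 0.0], [91.0, 31.0], [92.0, 2.0], [93.0, 27.0], [94.0, 36.0], [96.0, 34.0], [97.0, 34.0], [98.0, 35.0], [100.0, 34.0], [101.0, 35.0], [102.0, 37.0], [104.0, 34.0], [105.0, 38.0], [109.0, 3.0], [111.0, 0.0], [113.0, -1.0], [114.0, 1.0], [116.0, 25.0], [116.0, 34.0], [116.0, 10.0], [117.0, 38.0], [119.0, 38.0], [120.0, 36.0], [121.0, 35.0], [123.0, 41.0], [124.0, 38.0], [126.0, 33.0], [127.0, 38.0], [129.0, 36.0], [130.0, 38.0], [132.0, 35.0], [133.0, 36.0], [135.0, 35.0]]
```

Call:
{"fn": "carry_out", "kwargs": {
  "moves": [
    [0,-2.5,3.2,0,0,0],
    [0,-2.5,3.2,0,0,0],
    [0,-2.5,3.2,0,0,0],
    [0,-2.5,3.2,0,0,0],
    [0,-2.5,3.2,0,0,0],
    [0,-2.5,3.2,0,0,0],
    [0,-2.5,3.2,0,0,0],
    [0,-2.5,3.2,0,0,0],
    [0,-2.5,3.2,0,0,0],
    [0,-2.5,3.2,0,0,0],
    [0,-2.5,3.2,0,0,0],
    [0,-2.5,3.2,0,0,0],
    [0,-2.5,3.2,0,0,0],
    [0,-2.5,3.2,0,0,0],
    [0,-2.5,3.2,0,0,0],
    [0,-2.5,3.2,0,0,0],
    [0,-2.5,3.2,0,0,0],
    [0,-2.5,3.2,0,0,0],
    [0,-2.5,3.2,0,0,0],
    [0,-2.5,3.2,0,0,0]
  ],
  "grip": -1
}}

```text
t: 1.92
eef_pos: [669.8, -67.9, 228.7]
tool_rot: [0.266, 1.553, -0.261]
wrist_force: [-0.1, 1.5, -1.0]
gripper_width: -0.1
```

Call:
{"fn": "carry_out", "kwargs": {
  "moves": [
    [0.3,0,0,0.122,0,0],
    [0.3,0,0,0.122,0,0],
    [0.3,0,0,0.122,0,0],
    [0.3,0,0,0.122,0,0],
    [0.3,0,0,0.122,0,0],
    [0.3,0,0,0.122,0,0],
    [0.3,0,0,0.122,0,0],
    [0.3,0,0,0.122,0,0],
    [0.3,0,0,0.122,0,0],
    [0.3,0,0,0.122,0,0],
    [0.3,0,0,0.122,0,0],
    [0.3,0,0,0.122,0,0],
    [0.3,0,0,0.122,0,0],
    [0.3,0,0,0.122,0,0],
    [0.3,0,0,0.122,0,0],
    [0.3,0,0,0.122,0,0]
  ]
}}

```text
t: 3.25
eef_pos: [672.6, -80.6, 173.7]
tool_rot: [1.749, 0.743, -1.75]
wrist_force: [-0.7, 0.1, -0.6]
gripper_width: -0.0
```

Run:
```python
from h import *
a=.836;u=np.array([np.cos(a),np.sin(a)]);v=np.array([-u[1],u[0]])
X=AX+u*66-v*32
togo([*X,57],a-np.pi/2)
c=capture("wrist");cv2.imwrite("pics/w1.png",c["img"][:,:,::-1])
```

```text
t 3.25 p [672.6 -80.6 173.7] ytool -0.769 tilt [-0.001  0.001] r 77.6 ang 0.008 j [-0.27  0.34  1.62  0.    1.19  0.5 ] F [-0.7  0.1 -0.6] M [-0.05  0.02  0.04] w -0.0
shift cm [11.67 -2.54 -1.27] rx -0.034
```

Call:
{"fn": "carry_out", "kwargs": {
  "moves": [
    [0,-1.3,-0.6,-0.034,0,0],
    [0,-1.2,-0.6,0,0,0],
    [2,0,0,0,0,0],
    [2,0,0,0,0,0],
    [2,0,0,0,0,0],
    [2,0,0,0,0,0],
    [2,0,0,0,0,0],
    [1.4,0,0,0,0,0],
    [0,0,0,0,0,0],
    [0,0,0,0,0,0]
  ]
}}

```text
t: 4.13
eef_pos: [660.2, -42.2, 59.2]
tool_rot: [1.71, 0.791, -1.703]
wrist_force: [0.2, -0.4, 0.1]
gripper_width: 0.1
```

Run:
```python
from h import *
a=.836;u=np.array([np.cos(a),np.sin(a)]);v=np.array([-u[1],u[0]])
X=AX+u*66-v*22
togo([*X,57],a-np.pi/2)
```

```text
t 4.13 p [660.2 -42.2  59.2] ytool -0.704 tilt [0.003 0.003] r 76.0 ang 0.539 j [-0.22  0.44  1.72  0.    0.98  0.48] F [ 0.2 -0.4  0.1] M [0.02 0.04 0.01] w 0.1
shift cm [ 0.22 -0.05  0.67] rx 0.031
```

Call:
{"fn": "carry_out", "kwargs": {
  "moves": [
    [0,0,0.7,0.03,0,0],
    [0,-0.2,0,0,0,0],
    [0,-0.3,0,-0.03,0,0],
    [0,-0.3,0,-0.04,0,0],
    [0,-0.3,0,-0.04,0,0],
    [0,-0.3,0,-0.04,0,0]
  ]
}}

```text
t: 4.63
eef_pos: [650.0, -41.0, 68.4]
tool_rot: [1.634, 0.863, -1.603]
wrist_force: [1.4, -0.5, -0.3]
gripper_width: -0.1
```

Run:
```python
from h import *
st()
```

```text
t 4.63 p [650.  -41.   68.4] ytool -0.58 tilt [ 0.021 -0.003] r 68.1 ang 0.632 j [-0.22  0.4   1.76  0.    0.97  0.36] F [ 1.4 -0.5 -0.3] M [-0.03  0.01  0.05] w -0.1
```

```bash
cat >> h.py <<'E'
def go(r,off,z,a,side=-1):
    "target: bar angle a, radius r, tangential offset off (+ = anticlockwise); tool y clockwise"
    u=np.array([np.cos(a),np.sin(a)]);v=np.array([-u[1],u[0]])
    s,R=st();X=np.array([*(AX+u*r+v*off),z]);ya=a-np.pi/2
    x=np.array([0,0,-1.]);y=np.array([np.cos(ya),np.sin(ya),0]);T=np.stack([x,y,np.cross(x,y)],1)
    print("shift cm",(R.T@(X-s["eef_pos"])/10).round(2),"rot",Ro.from_matrix(R.T@T).as_rotvec().round(3),"F tool",(R.T@s["wrist_force"]).round(1))
E
python3 -c "
from h import *
go(66,-22,56,.836)"
```

```text
t 4.63 p [650.  -41.   68.4] ytool -0.58 tilt [ 0.021 -0.003] r 68.1 ang 0.632 j [-0.22  0.4   1.76  0.    0.97  0.36] F [ 1.4 -0.5 -0.3] M [-0.03  0.01  0.05] w -0.1
shift cm [1.25 0.77 0.21] rot [ 0.155 -0.011 -0.018] F tool [ 0.4  1.4 -0.4]
```

Call:
{"fn": "carry_out", "kwargs": {
  "moves": [
    [0,0,0,0,0,0],
    [0,0,0,0,0,0],
    [0,0,0,0,0,0]
  ]
}}

```text
t: 4.88
eef_pos: [651.7, -41.7, 72.9]
tool_rot: [1.639, 0.858, -1.598]
wrist_force: [0.1, -0.7, 0.1]
gripper_width: 0.0
```

```bash
python3 -c "
from h import *
go(66,-22,56,.836)"
```

```text
t 4.88 p [651.7 -41.7  72.9] ytool -0.581 tilt [ 0.028 -0.004] r 69.1 ang 0.608 j [-0.22  0.39  1.75  0.    0.97  0.36] F [ 0.1 -0.7  0.1] M [-0.02  0.03 -0.01] w 0.0
shift cm [1.7  0.57 0.25] rot [ 0.153 -0.014 -0.024] F tool [-0.1  0.4  0.5]
```

Call:
{"fn": "carry_out", "kwargs": {
  "moves": [
    [0.9,0.2,0.15,0.08,-0.007,-0.012],
    [0.9,0.2,0.15,0.08,-0.007,-0.012],
    [0.3,0,0,0,0,-0.003],
    [0.15,0,0,0,0,-0.003]
  ]
}}

```text
t: 5.22
eef_pos: [655.7, -47.2, 53.3]
tool_rot: [1.738, 0.759, -1.735]
wrist_force: [-0.8, 0.4, 0.1]
gripper_width: 0.1
```

```bash
python3 -c "
from h import *
go(66,-22,56,.836)"
```

```text
t 5.22 p [655.7 -47.2  53.3] ytool -0.749 tilt [0.    0.003] r 69.6 ang 0.51 j [-0.23  0.44  1.73  0.    0.97  0.52] F [-0.8  0.4  0.1] M [ 0.04 -0.   -0.03] w 0.1
shift cm [-0.27 -0.03 -0.01] rot [-0.014 -0.002  0.002] F tool [-0.1 -0.9  0.3]
```

Call:
{"fn": "carry_out", "kwargs": {
  "moves": [
    [0.1,-0.3,0,-0.02,0,-0.003],
    [0.1,-0.3,0,-0.04,0,-0.003],
    [0.1,-0.3,0,-0.04,0,-0.003],
    [0.1,-0.3,0,-0.04,0,-0.003]
  ]
}}

```text
t: 5.55
eef_pos: [654.3, -43.6, 52.8]
tool_rot: [1.644, 0.86, -1.619]
wrist_force: [6.8, -3.5, -4.9]
gripper_width: 0.3
```

```bash
python3 -c "
from h import *
go(66,-22,56,.836)"
```

```text
t 5.55 p [654.3 -43.6  52.8] ytool -0.596 tilt [0.015 0.002] r 70.2 ang 0.565 j [-0.22  0.43  1.74  0.01  0.95  0.37] F [ 6.8 -3.5 -4.9] M [-0.64 -1.16 -0.09] w 0.3
shift cm [-0.32  0.3   0.21] rot [ 0.139 -0.01  -0.011] F tool [ 5.   7.5 -0.9]
```

Call:
{"fn": "carry_out", "kwargs": {
  "moves": [
    [0,-0.5,0.1,0.05,0,-0.005],
    [0,-0.5,0.1,0.04,0,-0.005],
    [0,-0.6,0,0,0,-0.005],
    [0.1,-0.6,0,0,0,-0.004]
  ]
}}

```text
t: 5.88
eef_pos: [650.0, -41.2, 54.8]
tool_rot: [1.717, 0.779, -1.646]
wrist_force: [9.0, -7.1, -4.6]
gripper_width: -0.2
```

```bash
python3 -c "
from h import *
go(66,-20,56,.836)"
```

```text
t 5.88 p [650.  -41.2  54.8] ytool -0.679 tilt [ 0.046 -0.007] r 68.0 ang 0.628 j [-0.22  0.4   1.78  0.    0.92  0.46] F [ 9.  -7.1 -4.6] M [-1.19 -1.37  0.06] w -0.2
shift cm [-0.09  0.6   0.09] rot [ 0.056 -0.024 -0.04 ] F tool [ 5.  11.3 -0. ]
```

Call:
{"fn": "carry_out", "kwargs": {
  "moves": [
    [0,-0.7,0,0,-0.015,-0.02],
    [0,-0.7,0,0,-0.015,-0.02],
    [0,-0.7,0,-0.02,-0.01,-0.015],
    [0,-0.7,0,-0.04,-0.01,-0.01]
  ]
}}

```text
t: 6.22
eef_pos: [641.1, -34.0, 57.0]
tool_rot: [1.626, 0.829, -1.641]
wrist_force: [7.9, -6.0, -7.3]
gripper_width: 0.1
```

```bash
python3 -c "
from h import *
go(66,-20,56,.836)
c=capture('top');W=cloud(c);D=W[...,:2]-AX;r=np.hypot(D[...,0],D[...,1]);th=np.arctan2(D[...,1],D[...,0]);m=(W[...,2]>62)&(W[...,2]<85)&(r>40)&(r<90)&(abs(th)>1.7);print(np.median(th[m]),m.sum())"
```

```text
t 6.22 p [641.1 -34.   57. ] ytool -0.608 tilt [ 0.005 -0.027] r 65.9 ang 0.797 j [-0.2   0.4   1.77 -0.03  0.96  0.43] F [ 7.9 -6.  -7.3] M [-0.79 -1.44  0.06] w 0.1
shift cm [0.14 1.73 0.21] rot [ 0.127  0.018 -0.021] F tool [7.5 9.8 0.3]
-2.066898162415211 165
```

Call:
{"fn": "carry_out", "kwargs": {
  "moves": [
    [0.1,-0.6,0,-0.06,0.005,-0.008],
    [0.1,-0.6,0,-0.08,0.005,-0.008],
    [0.1,-0.6,0,-0.08,0.005,-0.008],
    [0.1,-0.6,0,-0.08,0,-0.006],
    [0.1,-0.6,0,-0.08,0,-0.006],
    [0.1,-0.6,0,-0.08,0,-0.006]
  ]
}}

```text
t: 6.77
eef_pos: [627.3, -21.3, 57.9]
tool_rot: [1.308, 1.127, -1.27]
wrist_force: [6.4, 3.3, -2.2]
gripper_width: -0.4
```

```bash
cat >> h.py <<'E'
def bars():
    c=capture('top');W=cloud(c);D=W[...,:2]-AX;r=np.hypot(D[...,0],D[...,1]);th=np.arctan2(D[...,1],D[...,0])
    m=(W[...,2]>62)&(W[...,2]<85)&(r>40)&(r<90)
    h,e=np.histogram(th[m],24,(-np.pi,np.pi));print("hist",[(round(e[i]+.13,2),int(n)) for i,n in enumerate(h) if n>5])
    return th[m]
E
python3 -c "
from h import *
t=bars();b=np.median(t[(t<-.6)&(t>-2.3)])+np.pi;print('bar',b)
go(66,-20,56,b)"
```

```text
hist [(np.float64(-1.96), 42), (np.float64(-1.7), 122)]
bar 1.3564477261145735
t 6.82 p [626.4 -20.9  57.8] ytool -0.112 tilt [ 0.031 -0.003] r 68.0 ang 1.09 j [-0.2   0.36  1.83  0.    0.92 -0.09] F [ 5.3  2.5 -0.4] M [ 0.34 -0.8  -0.04] w -0.1
shift cm [ 0.19  0.21 -0.02] rot [ 0.102 -0.002 -0.031] F tool [ 0.6  5.  -3.1]
```

Call:
{"fn": "carry_out", "kwargs": {
  "moves": [
    [0.2,-0.6,0,-0.03,0,-0.014],
    [0.2,-0.6,0,-0.06,0,-0.012],
    [0.15,-0.6,0,-0.08,0,-0.008],
    [0.15,-0.6,0,-0.08,0,-0.006],
    [0.15,-0.6,0,-0.08,0,-0.006],
    [0.15,-0.6,0,-0.08,0,-0.006],
    [0.15,-0.6,0,-0.08,0,-0.006],
    [0.15,-0.6,0,-0.08,0,-0.006]
  ]
}}

```text
t: 7.48
eef_pos: [601.0, -17.0, 58.2]
tool_rot: [0.853, 1.376, -0.819]
wrist_force: [4.5, 6.8, 0.4]
gripper_width: -0.0
```

```bash
python3 -c "
from h import *
t=bars();b=np.median(t[(t<-.6)&(t>-2.3)])+np.pi;print('bar',b)
go(66,-20,56,b)"
```

```text
hist [(np.float64(-1.44), 117), (np.float64(-1.18), 43)]
bar 1.7854319403252739
t 7.53 p [600.3 -17.   58.1] ytool 0.496 tilt [0.032 0.004] r 64.4 ang 1.489 j [-0.2   0.31  1.9   0.01  0.91 -0.71] F [2.8 5.  0.6] M [ 0.63 -0.53 -0.06] w 0.1
shift cm [ 0.21  0.23 -0.4 ] rot [ 0.281  0.007 -0.032] F tool [-0.4  4.9 -3.1]
```

Call:
{"fn": "carry_out", "kwargs": {
  "moves": [
    [0.15,-0.6,-0.1,0.05,0,-0.012],
    [0.15,-0.6,-0.1,0,0,-0.012],
    [0.15,-0.6,-0.1,-0.02,0,-0.008],
    [0.15,-0.6,0,-0.03,0,-0.006],
    [0.15,0.6,0,0,0,-0.006],
    [0.15,0.8,0,0,0,-0.006],
    [0.15,0.8,0,0,0,-0.006]
  ]
}}

```text
t: 8.12
eef_pos: [606.9, -9.3, 55.7]
tool_rot: [0.822, 1.387, -0.835]
wrist_force: [-0.5, 0.2, -0.6]
gripper_width: -0.0
```

```bash
python3 -c "
from h import *
t=bars();b=np.median(t[(t<-.6)&(t>-2.3)])+np.pi;print('bar',b)
go(66,-20,56,b)"
```

```text
hist [(np.float64(-1.18), 132), (np.float64(-0.92), 35), (np.float64(1.96), 8)]
bar 2.030228715521025
t 8.17 p [608.4  -8.8  55.7] ytool 0.504 tilt [ 0.014 -0.016] r 73.7 ang 1.388 j [-0.18  0.34  1.86 -0.02  0.92 -0.67] F [ 0.9 -0.1  0.6] M [-0.01 -0.01  0.01] w -0.4
shift cm [-0.06 -2.38 -0.81] rot [ 0.044  0.021 -0.005] F tool [-0.6  0.8  0.6]
```

Call:
{"fn": "carry_out", "kwargs": {
  "moves": [
    [-2.2,0,-0.3,0,0,0],
    [-2.4,0,-0.4,0,0,0],
    [-2.4,0,0,-0.12,0,0],
    [-0.5,0,0,-0.12,0,0],
    [-0.2,0,0,-0.12,0,0],
    [0,0,0,-0.12,0,0],
    [0,0,0,-0.12,0,0],
    [0,0,0,-0.12,0,0],
    [0,0,0,-0.12,0,0],
    [0,0,0,-0.12,0,0],
    [0,0,0,-0.12,0,0],
    [0,0,0,-0.12,0,0],
    [0,0,0,-0.12,0,0],
    [0,0,0,0,0,0]
  ],
  "grip": 0,
  "force": 50
}}

```text
t: 9.33
eef_pos: [608.6, 1.8, 132.4]
tool_rot: [-0.26, 1.557, 0.228]
wrist_force: [-0.8, 0.5, -0.2]
gripper_width: 42.4
```

```bash
cat >> h.py <<'E'
def tog(X,ya):
    s,R=st();x=np.array([0,0,-1.]);y=np.array([np.cos(ya),np.sin(ya),0]);T=np.stack([x,y,np.cross(x,y)],1)
    print("shift cm",(R.T@(np.array(X)-s["eef_pos"])/10).round(2),"rot",Ro.from_matrix(R.T@T).as_rotvec().round(3),"F tool",(R.T@s["wrist_force"]).round(1))
def grip():
    for n in("top","scene"):
        c=capture(n);W=cloud(c);I=c["img"].astype(int);D=W[...,:2]-AX;r=np.hypot(D[...,0],D[...,1])
        m=(r<34)&(W[...,2]>105)&(W[...,2]<120)&(I[...,0]-I[...,2]>60)
        q=W[m][:,:2].astype(np.float32)
        if len(q)>20: print(n,len(q),cv2.minAreaRect(q))
def foot():
    for n in("top","scene"):
        c=capture(n);W=cloud(c);D=W[...,:2]-AX;y=np.array([-.262,.965]);x=np.array([.965,.262]);s=D@y;l=D@x
        m=(abs(l)<9)&(W[...,2]>26)&(W[...,2]<40)&(s>84)&(s<112);print(n,"foot front",np.percentile(s[m],[50,90,98]).round(1) if m.any() else None,m.sum())
E
python3 -c "
from h import *
tog([*AX,150],1.836);grip();foot();c=capture('wrist');cv2.imwrite('pics/w2.png',c['img'][:,:,::-1])"
```

```text
t 9.33 p [608.6   1.8 132.4] ytool 1.882 tilt [ 0.003 -0.02 ] r 84.1 ang 1.409 j [-0.16  0.24  1.82 -0.02  1.07 -2.03] F [-0.8  0.5 -0.2] M [-0.06  0.08 -0.  ] w 42.4
shift cm [-1.6  -7.52 -3.84] rot [ 0.046 -0.002  0.02 ] F tool [ 0.2  0.7 -0.6]
top 195 ((594.9906616210938, -80.71987915039062), (52.64922332763672, 11.901307106018066), 15.161415100097656)
scene 149 ((595.3797607421875, -81.98490142822266), (53.98387145996094, 12.550135612487793), 13.63656234741211)
top foot front [85.4 86.5 86.7] 2
scene foot front [ 94.8 102.7 104.1] 70
```

View pics/w2.png

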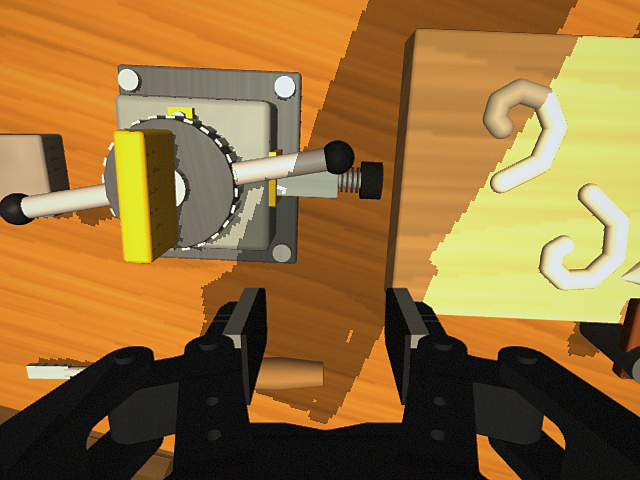

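The wrist view shows the ring turned, with its bars from (10,209) to (338,157). The grip bar is unturned at (145,195), and the foot at (371,180) is clear of the panel edge at about (395,180). Next I move over the adjuster.

Call:
{"fn": "carry_out", "kwargs": {
  "moves": [
    [-0.8,-0.5,-0.3,0.02,0,0.01],
    [-0.8,-1.5,-0.8,0.02,0,0.01],
    [0,-2,-1,0,0,0],
    [0,-2,-1,0,0,0],
    [0,-1.4,-0.7,0,0,0],
    [0,0,0,0,0,0],
    [0,0,0,0,0,0]
  ]
}}

```text
t: 10.17
eef_pos: [591.3, -84.0, 153.7]
tool_rot: [-0.199, 1.561, 0.2]
wrist_force: [0.5, 0.5, 0.2]
gripper_width: 42.6
```

```bash
python3 -c "
from h import *
tog([*AX,88],1.836)"
```

```text
t 10.17 p [591.3 -84.  153.7] ytool 1.825 tilt [0.    0.001] r 4.6 ang -2.482 j [-0.31  0.19  1.84  0.    1.11 -2.14] F [0.5 0.5 0.2] M [-0.01  0.01 -0.02] w 42.6
shift cm [6.57 0.18 0.42] rot [-0.011  0.001 -0.001] F tool [-0.2  0.3  0.6]
```

Call:
{"fn": "carry_out", "kwargs": {
  "moves": [
    [1.7,0.1,0.3,-0.01,0,0],
    [1.7,0.1,0.1,0,0,0],
    [1.7,0,0,0,0,0],
    [1.3,0,0,0,0,-0.002],
    [0.4,0,0,0,0,-0.002],
    [0.15,0,0,0,0,-0.002]
  ]
}}

```text
t: 10.67
eef_pos: [598.3, -78.7, 86.6]
tool_rot: [-0.209, 1.552, 0.2]
wrist_force: [0.8, -0.1, 1.0]
gripper_width: 42.2
```

```bash
python3 -c "
from h import *
tog([*AX,88],1.836)"
```

```text
t 10.67 p [598.3 -78.7  86.6] ytool 1.831 tilt [ 0.01  -0.005] r 4.1 ang 0.655 j [-0.3   0.28  1.86 -0.    0.98 -2.13] F [ 0.8 -0.1  1. ] M [-0.02 -0.02  0.02] w 42.2
shift cm [-0.14 -0.16 -0.38] rot [-0.005  0.008  0.007] F tool [-1.  -0.3  0.8]
```

Call:
{"fn": "carry_out", "kwargs": {
  "moves": [
    [0.0,-0.1,-0.3,0,0.006,0.004],
    [0.1,-0.05,-0.1,0,0,0],
    [0.1,0,0,0,0,0],
    [0.1,0,0,0,0,0],
    [0.1,0,0,0,0,0],
    [0.1,0,0,0,0,0]
  ],
  "grip": -1,
  "force": 60
}}

```text
t: 11.17
eef_pos: [595.2, -80.7, 86.1]
tool_rot: [-0.207, 1.559, 0.203]
wrist_force: [-3.6, 0.1, 5.2]
gripper_width: 11.1
```

```bash
python3 -c "
from h import *
tog([*AX,88],1.836)"
```

```text
t 11.17 p [595.2 -80.7  86.1] ytool 1.832 tilt [ 0.002 -0.002] r 0.5 ang 1.207 j [-0.3   0.28  1.87 -0.    0.99 -2.13] F [-3.6  0.1  5.2] M [0.23 0.58 0.02] w 11.1
shift cm [-0.19 -0.04 -0.03] rot [-0.004  0.002  0.003] F tool [-5.2  1.  -3.4]
```

Call:
{"fn": "carry_out", "kwargs": {
  "moves": [
    [0.05,0,0,0.03,0,0],
    [0.05,0,0,0.03,0,0],
    [0.05,0,0,0.03,0,0],
    [0.05,0,0,0.03,0,0],
    [0.05,0,0,0.03,0,0],
    [0.05,0,0,0.03,0,0]
  ]
}}

```text
t: 11.67
eef_pos: [595.2, -80.6, 86.2]
tool_rot: [-0.066, 1.568, 0.061]
wrist_force: [-2.8, -0.2, 3.2]
gripper_width: 11.3
```

```bash
python3 -c "
from h import *
tog([*AX,88],1.836)"
```

```text
t 11.67 p [595.2 -80.6  86.2] ytool 1.652 tilt [ 0.002 -0.003] r 0.6 ang 1.271 j [-0.3   0.28  1.87 -0.    0.99 -1.95] F [-2.8 -0.2  3.2] M [0.25 0.44 0.24] w 11.3
shift cm [-0.18 -0.05 -0.02] rot [-0.184  0.001  0.004] F tool [-3.2  0.  -2.8]
```

Call:
{"fn": "carry_out", "kwargs": {
  "moves": [
    [0.05,0,0,0.04,0,0],
    [0.05,0,0,0.04,0,0],
    [0.05,0,0,0.04,0,0],
    [0.05,0,0,0.04,0,0],
    [0.05,0,0,0.04,0,0],
    [0.05,0,0,0.04,0,0],
    [0.05,0,0,0.04,0,0],
    [0.05,0,0,0.04,0,0],
    [0.05,0,0,0.04,0,0],
    [0.05,0,0,0.04,0,0],
    [0.05,0,0,0.04,0,0],
    [0.05,0,0,0.04,0,0],
    [0.05,0,0,0.04,0,0],
    [0.05,0,0,0.04,0,0],
    [0.05,0,0,0.04,0,0]
  ]
}}

```text
t: 12.92
eef_pos: [595.2, -80.5, 86.2]
tool_rot: [0.411, 1.528, -0.419]
wrist_force: [-3.0, 0.3, 3.2]
gripper_width: 11.2
```

```bash
python3 -c "
from h import *
tog([*AX,88],1.836)
for n in('scene','top'):
    c=capture(n);a=proj(c,[[*(AX+np.array([-.262,.965])*100),30]])[0].astype(int);I=c['img'][a[1]-30:a[1]+30,a[0]-40:a[0]+40,::-1];cv2.imwrite(f'pics/f_{n}.png',cv2.resize(I,None,fx=7,fy=7,interpolation=cv2.INTER_CUBIC));print(a)"
```

```text
t 12.92 p [595.2 -80.5  86.2] ytool 1.041 tilt [ 0.001 -0.005] r 0.7 ang 1.29 j [-0.3   0.28  1.87 -0.01  0.99 -1.34] F [-3.   0.3  3.2] M [0.28 0.32 0.29] w 11.2
shift cm [-0.18 -0.07  0.02] rot [-0.795  0.002  0.005] F tool [-3.2 -1.3 -2.8]
[375 238]
[251 256]
```

View pics/f_scene.png

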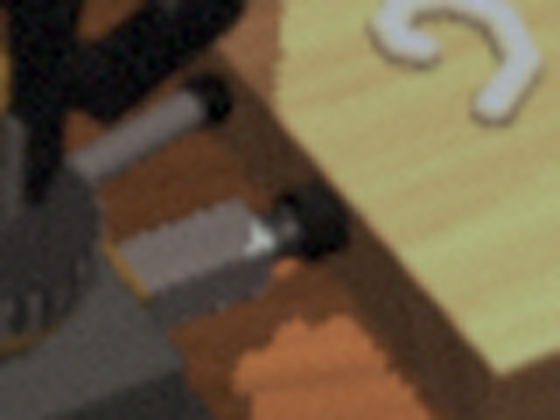

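The crop shows the foot (325,225) about to meet the panel edge. The turn so far is 0.79 rad, or 9.5 mm.

Call:
{"fn": "carry_out", "kwargs": {
  "moves": [
    [0.05,0,0,0.04,0,0],
    [0.05,0,0,0.04,0,0],
    [0.05,0,0,0.04,0,0],
    [0.05,0,0,0.04,0,0],
    [0.05,0,0,0.04,0,0],
    [0.05,0,0,0.04,0,0],
    [0.05,0,0,0.04,0,0],
    [0.05,0,0,0.04,0,0],
    [0.05,0,0,0.04,0,0],
    [0.05,0,0,0.04,0,0]
  ]
}}

```text
t: 13.85
eef_pos: [595.3, -80.4, 86.2]
tool_rot: [0.716, 1.445, -0.726]
wrist_force: [-2.3, 0.2, 4.3]
gripper_width: 11.3
```

```bash
python3 -c "
from h import *
tog([*AX,88],.49)"
```

```text
t 13.85 p [595.3 -80.4  86.2] ytool 0.646 tilt [-0.    -0.006] r 0.8 ang 1.214 j [-0.3   0.28  1.87 -0.01  0.99 -0.94] F [-2.3  0.2  4.3] M [0.34 0.41 0.35] w 11.3
shift cm [-0.18 -0.07  0.04] rot [0.156 0.005 0.004] F tool [-4.3 -1.8 -1.5]
```

Call:
{"fn": "carry_out", "kwargs": {
  "moves": [
    [0.05,0,0,0.04,0,0],
    [0.05,0,0,0.04,0,0],
    [0.05,0,0,0.04,0,0],
    [0.05,0,0,0.03,0,0],
    [0.05,0,0,0,0,0],
    [0.05,0,0,0,0,0],
    [0.05,0,0,0,0,0],
    [0.05,0,0,0,0,0]
  ]
}}

```text
t: 14.52
eef_pos: [595.3, -80.4, 86.2]
tool_rot: [0.827, 1.403, -0.837]
wrist_force: [-4.6, -0.2, 5.3]
gripper_width: 11.3
```

```bash
python3 -c "
from h import *
tog([*AX,88],.49)"
```

```text
t 14.52 p [595.3 -80.4  86.2] ytool 0.502 tilt [-0.001 -0.006] r 0.9 ang 1.178 j [-0.3   0.28  1.87 -0.01  0.99 -0.8 ] F [-4.6 -0.2  5.3] M [ 0.29  0.51 -0.09] w 11.3
shift cm [-0.18 -0.07  0.06] rot [0.012 0.005 0.004] F tool [-5.3 -4.2 -2. ]
```

Call:
{"fn": "carry_out", "kwargs": {
  "moves": [
    [0,0,0,0,0,0],
    [-0.1,0,0,0,0,0],
    [-1.6,0,0,0,0,0],
    [-2,0,0,0,0,0],
    [-2,0,0,0,0,0],
    [-2,0,0,0,0,0]
  ],
  "grip": -0.2
}}

```text
t: 15.02
eef_pos: [593.2, -79.2, 156.9]
tool_rot: [0.825, 1.41, -0.836]
wrist_force: [-0.3, -0.1, -1.1]
gripper_width: 34.0
```

```bash
python3 -c "
from h import *
st();grip()
c=capture('wrist');cv2.imwrite('pics/w3.png',c['img'][:,:,::-1])"
```

```text
t 15.02 p [593.2 -79.2 156.9] ytool 0.505 tilt [-0.007 -0.004] r 2.7 ang 2.314 j [-0.3   0.19  1.83 -0.01  1.12 -0.8 ] F [-0.3 -0.1 -1.1] M [ 0.04 -0.04  0.05] w 34.0
scene 141 ((595.6567993164062, -80.79718780517578), (14.234369277954102, 52.8192253112793), 28.796001434326172)
```

View pics/w3.png

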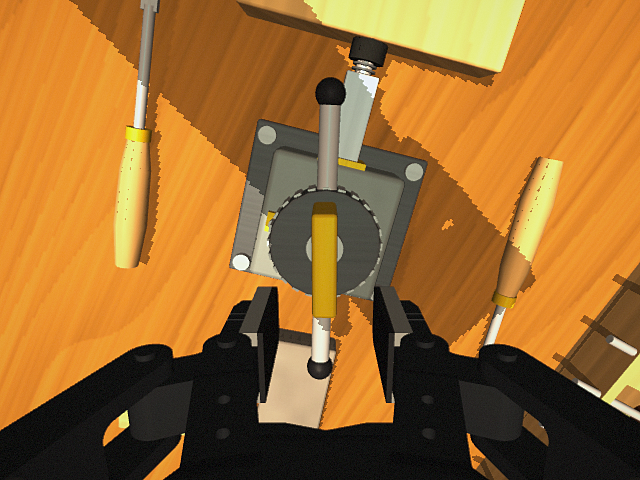

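The wrist view shows the foot at (368,52) against the panel. The spring has shortened from about 14 mm to about 8 mm, which agrees with roughly 5 mm of push-in. Next is tightening, pushing bar A from its anticlockwise side.

```bash
python3 -c "
from h import *
go(66,32,57,2.03)"
```

```text
t 15.17 p [594.7 -79.6 158.5] ytool 0.505 tilt [-0.002 -0.005] r 1.6 ang 1.766 j [-0.3   0.19  1.83 -0.01  1.12 -0.8 ] F [ 0.7  0.2 -0.3] M [0.03 0.03 0.03] w 34.3
shift cm [10.14 -2.91 -6.63] rot [0.045 0.004 0.004] F tool [0.3 0.7 0.2]
```

Call:
{"fn": "carry_out", "kwargs": {
  "moves": [
    [0,-1,-2.2,0.04,0,0],
    [0,-1,-2.2,0,0,0],
    [0,-1,-2.2,0,0,0],
    [0,0,0,0,0,0],
    [2,0,0,0,0,0],
    [2,0,0,0,0,0],
    [2,0,0,0,0,0],
    [2,0,0,0,0,0],
    [2,0,0,0,0,-0.003],
    [1,0,0,0,0,-0.003],
    [0.1,0,0,0,0,-0.003]
  ],
  "grip": -1
}}

```text
t: 16.08
eef_pos: [531.5, -34.5, 28.2]
tool_rot: [0.848, 1.405, -0.876]
wrist_force: [-3.4, -1.2, 7.7]
gripper_width: 0.2
```

```bash
python3 -c "
from h import *
go(66,22,57,2.03)"
```

```text
t 16.08 p [531.5 -34.5  28.2] ytool 0.464 tilt [-0.018 -0.008] r 78.9 ang 2.508 j [-0.25  0.25  2.04 -0.02  0.87 -0.7 ] F [-3.4 -1.2  7.7] M [0.11 0.25 0.06] w 0.2
shift cm [-2.91  1.37  0.41] rot [ 0.005 -0.001  0.02 ] F tool [-7.6 -3.7 -0.5]
```

Call:
{"fn": "carry_out", "kwargs": {
  "moves": [
    [-1.5,0,0,0,0,0.01],
    [-1.2,0,0,0,0,0.01],
    [0,0,0,0,0,0],
    [0.1,0,0,0,0,0]
  ]
}}

```text
t: 16.42
eef_pos: [531.8, -34.8, 53.5]
tool_rot: [0.861, 1.396, -0.861]
wrist_force: [-0.5, -0.3, 0.5]
gripper_width: -0.2
```

```bash
python3 -c "
from h import *
t=bars();go(66,22,57,2.03)"
```

```text
hist [(np.float64(-1.18), 153), (np.float64(-0.92), 9)]
t 16.47 p [531.9 -34.8  53.5] ytool 0.464 tilt [-0.002  0.001] r 78.3 ang 2.507 j [-0.26  0.2   2.04  0.    0.9  -0.72] F [-0.3  0.2 -0. ] M [-0.    0.03 -0.01] w -0.2
shift cm [-0.36  1.4   0.36] rot [ 0.005 -0.002  0.001] F tool [ 0.  -0.2 -0.3]
```

Call:
{"fn": "carry_out", "kwargs": {
  "moves": [
    [-0.1,0.7,0.2,0,0,0],
    [0.05,0.7,0.2,0,0,0],
    [0.1,0.6,0,0.05,0,-0.003],
    [0.1,0.6,0,0.08,0,-0.003],
    [0.1,0.6,0,0.08,0,-0.003],
    [0.1,0.6,0,0.08,0,-0.003]
  ]
}}

```text
t: 16.97
eef_pos: [566.7, -22.1, 49.4]
tool_rot: [1.074, 1.304, -1.108]
wrist_force: [-6.0, 1.1, 4.4]
gripper_width: -0.4
```

```bash
python3 -c "
from h import *
t=bars();b=np.median(t[t<0])+np.pi;print('bar',b);go(66,20,57,b)"
```

```text
hist [(np.float64(-1.44), 163)]
bar 1.7145619673085983
t 17.02 p [567.8 -22.   49.3] ytool 0.161 tilt [-0.028 -0.001] r 65.2 ang 2.001 j [-0.21  0.29  1.94 -0.01  0.94 -0.37] F [-4.4  1.3  1.4] M [ 0.11  0.57 -0.  ] w 0.1
shift cm [-0.76 -0.17 -0.35] rot [ 0.017 -0.003  0.028] F tool [-1.2 -4.2 -2. ]
```

Call:
{"fn": "carry_out", "kwargs": {
  "moves": [
    [-0.3,0.6,-0.1,0.08,0,0.01],
    [-0.3,0.6,-0.1,0.08,0,0.01],
    [-0.1,0.6,-0.1,0.08,0,0.007],
    [-0.1,0.6,0,0.08,0,0.007],
    [-0.1,0.6,0,0.08,0,0.006],
    [-0.1,0.6,0,0.08,0,0.006]
  ]
}}

```text
t: 17.52
eef_pos: [592.5, -14.9, 49.4]
tool_rot: [1.439, 1.052, -1.462]
wrist_force: [-4.3, 4.3, 2.1]
gripper_width: -0.5
```

```bash
python3 -c "
from h import *
t=bars();b=np.median(t[t<-.3])+np.pi;print('bar',b);go(66,20,57,b)"
```

```text
hist [(np.float64(-1.96), 89), (np.float64(-1.7), 76)]
bar 1.3013256509894027
t 17.57 p [593.5 -15.1  49.6] ytool -0.331 tilt [-0.018  0.005] r 66.2 ang 1.594 j [-0.2   0.33  1.88  0.    0.94  0.13] F [-2.6  3.8 -0.1] M [0.69 0.41 0.05] w 0.2
shift cm [-0.74 -0.12 -0.26] rot [-0.062  0.     0.019] F tool [ 0.2 -3.7 -2.8]
```

Call:
{"fn": "carry_out", "kwargs": {
  "moves": [
    [-0.4,0.6,-0.1,0.05,0,0.01],
    [-0.3,0.6,-0.1,0.06,0,0.01],
    [-0.1,0.6,-0.1,0.08,0,0.005],
    [-0.1,0.6,0,0.08,0,0.004],
    [-0.1,0.6,0,0.08,0,0.004],
    [-0.1,0.6,0,0.08,0,0.004]
  ]
}}

```text
t: 18.07
eef_pos: [616.7, -19.1, 50.5]
tool_rot: [1.738, 0.757, -1.761]
wrist_force: [-2.6, 6.1, 0.6]
gripper_width: 0.1
```

```bash
python3 -c "
from h import *
t=bars();b=np.median(t[t<-.3])+np.pi;print('bar',b);go(66,20,57,b)"
```

```text
hist [(np.float64(-2.23), 167)]
bar 0.9192750936861591
t 18.12 p [617.5 -19.7  50.7] ytool -0.767 tilt [-0.014  0.005] r 65.5 ang 1.22 j [-0.2   0.37  1.82  0.    0.96  0.57] F [-0.9  3.7 -0.5] M [0.64 0.18 0.03] w 0.2
shift cm [-0.63 -0.11 -0.33] rot [-0.116  0.006  0.014] F tool [ 0.6 -3.2 -2. ]
```

Call:
{"fn": "carry_out", "kwargs": {
  "moves": [
    [-0.3,0.5,-0.1,0.02,0,0.008],
    [-0.3,0.5,-0.1,0.03,0,0.006],
    [-0.1,0.5,-0.1,0.05,0,0.004],
    [-0.1,0.5,0,0.06,0,0.004],
    [-0.1,0.5,0,0.06,0,0.004]
  ]
}}

```text
t: 18.53
eef_pos: [630.8, -27.0, 51.5]
tool_rot: [1.874, 0.576, -1.904]
wrist_force: [-0.6, 5.9, -1.5]
gripper_width: -0.1
```

```bash
python3 -c "
from h import *
t=bars();b=np.median(t[t<-.3])+np.pi;print('bar',b);go(66,20,57,b)"
```

```text
hist [(np.float64(-2.49), 169)]
bar 0.6684208864050984
t 18.58 p [631.3 -27.5  51.6] ytool -0.986 tilt [-0.015 -0.   ] r 64.8 ang 0.976 j [-0.2   0.4   1.79 -0.    0.97  0.79] F [-0.8  5.  -1.5] M [0.69 0.09 0.02] w 0.4
shift cm [-0.54 -0.08 -0.41] rot [-0.084  0.012  0.009] F tool [ 1.5 -4.6 -2.1]
```

```bash
cat >> h.py <<'E'
def tq():
    for i in range(3):
        t=bars() if i==0 else t
        if i: capture("wrist")
        s=observe();d=s["eef_pos"][:2]-AX;F=s["wrist_force"];k=(d[0]*F[1]-d[1]*F[0])/1000+s["wrist_torque"][2]
        print("t",round(s["t"],2),"torque",round(k,2),"F70",round(k/.07,1))
    b=np.median(t[t<-.3])+np.pi;print("bar",round(b,3));go(66,20,57,b)
E
python3 -c "
from h import *
tq()"
```

```text
hist [(np.float64(-2.49), 166)]
t 18.63 torque 0.21 F70 3.1
t 18.68 torque 0.19 F70 2.8
t 18.73 torque 0.19 F70 2.7
bar 0.657
t 18.73 p [630.7 -28.   51.7] ytool -0.981 tilt [-0.016 -0.002] r 64.0 ang 0.979 j [-0.2   0.4   1.79 -0.01  0.97  0.78] F [ 0.5  4.9 -1.7] M [0.72 0.06 0.04] w 0.1
shift cm [-0.54 -0.01 -0.52] rot [-0.067  0.014  0.008] F tool [ 1.7 -3.8 -3.1]
```

Call:
{"fn": "carry_out", "kwargs": {
  "moves": [
    [-0.2,0.4,-0.1,0.0,0.004,0.006],
    [-0.2,0.4,-0.1,0.02,0.003,0.004],
    [-0.1,0.4,-0.1,0.04,0,0.004],
    [-0.1,0.4,0,0.05,0,0.003]
  ]
}}

```text
t: 19.07
eef_pos: [637.9, -36.3, 52.9]
tool_rot: [1.94, 0.475, -1.965]
wrist_force: [0.8, 5.9, -3.0]
gripper_width: -0.1
```

```bash
python3 -c "
from h import *
tq()"
```

```text
hist [(np.float64(-2.75), 117), (np.float64(-2.49), 50)]
t 19.12 torque 0.13 F70 1.9
t 19.17 torque 0.32 F70 4.6
t 19.22 torque 0.17 F70 2.4
bar 0.486
t 19.22 p [638.  -37.1  53.3] ytool -1.088 tilt [-0.011 -0.007] r 61.6 ang 0.798 j [-0.21  0.41  1.77 -0.01  0.97  0.88] F [ 0.1  4.2 -2.9] M [ 0.66  0.07 -0.01] w 0.1
shift cm [-0.38 -0.11 -0.73] rot [-0.003  0.013 -0.001] F tool [ 2.9 -3.7 -2.1]
```

Call:
{"fn": "carry_out", "kwargs": {
  "moves": [
    [-0.15,0.4,-0.3,0.03,0.006,0.001],
    [-0.15,0.4,-0.3,0.04,0.004,0.001],
    [-0.1,0.4,-0.2,0.05,0.003,0.001],
    [-0.1,0.4,-0.2,0.05,0.003,0.001]
  ]
}}

```text
t: 19.55
eef_pos: [646.2, -45.3, 53.5]
tool_rot: [2.04, 0.324, -2.072]
wrist_force: [-2.2, 6.2, -2.7]
gripper_width: 0.1
```

```bash
python3 -c "
from h import *
tq()"
```

```text
hist [(np.float64(-3.01), 60), (np.float64(-2.75), 108)]
t 19.6 torque 0.22 F70 3.1
t 19.65 torque 0.24 F70 3.4
t 19.7 torque 0.29 F70 4.1
bar 0.289
t 19.7 p [646.4 -45.9  53.5] ytool -1.26 tilt [-0.015 -0.   ] r 62.3 ang 0.602 j [-0.23  0.43  1.75 -0.    0.98  1.04] F [-2.6  4.3 -2.6] M [ 0.65  0.39 -0.03] w -0.1
shift cm [-0.36 -0.06 -0.67] rot [0.023 0.014 0.004] F tool [ 2.6 -4.9  1.1]
```

Call:
{"fn": "carry_out", "kwargs": {
  "moves": [
    [-0.15,0.4,-0.3,0.05,0.005,0.003],
    [-0.15,0.4,-0.3,0.05,0.004,0.003],
    [-0.1,0.4,-0.25,0.05,0.003,0.003],
    [-0.1,0.4,-0.2,0.05,0.003,0.003]
  ]
}}

```text
t: 20.03
eef_pos: [651.6, -53.8, 53.2]
tool_rot: [2.146, 0.118, -2.193]
wrist_force: [-1.9, 8.3, -2.4]
gripper_width: -0.1
```

```bash
sed -i 's/t\[t<-.3\])+np.pi/np.where(t>.9,t-2*np.pi,t)[(t<-1)|(t>2)])+np.pi/' h.py; python3 -c "
from h import *
tq()"
```

```text
hist [(np.float64(-3.01), 168)]
t 20.08 torque 0.34 F70 4.9
t 20.13 torque 0.37 F70 5.2
t 20.18 torque 0.41 F70 5.8
bar 0.133
t 20.18 p [651.7 -54.4  53.2] ytool -1.464 tilt [-0.021  0.002] r 62.8 ang 0.441 j [-0.24  0.44  1.73 -0.    1.    1.23] F [-2.4  6.2 -1.6] M [ 1.01  0.39 -0.01] w -0.2
shift cm [-0.39 -0.12 -0.61] rot [-0.027  0.021  0.004] F tool [ 1.7 -6.4  1.6]
```

Call:
{"fn": "carry_out", "kwargs": {
  "moves": [
    [-0.15,0.4,-0.25,0.01,0.007,0.003],
    [-0.15,0.4,-0.25,0.03,0.006,0.003],
    [-0.1,0.4,-0.2,0.04,0.005,0.003],
    [-0.1,0.4,-0.2,0.05,0.005,0.003]
  ]
}}

```text
t: 20.52
eef_pos: [654.6, -60.1, 53.1]
tool_rot: [-2.183, 0.019, 2.221]
wrist_force: [-1.8, 9.6, -2.1]
gripper_width: -0.1
```

```bash
python3 -c "
from h import *
tq()"
```

```text
hist [(np.float64(-3.01), 111), (np.float64(3.01), 58)]
t 20.57 torque 0.48 F70 6.9
t 20.62 torque 0.49 F70 7.0
t 20.67 torque 0.49 F70 6.9
bar 0.028
t 20.67 p [654.7 -60.7  53.1] ytool -1.597 tilt [-0.017  0.009] r 63.1 ang 0.331 j [-0.25  0.45  1.72  0.01  1.    1.35] F [-1.9  8.1 -3.2] M [ 1.33  0.27 -0.04] w 0.0
shift cm [-0.4  -0.16 -0.56] rot [-0.054  0.017  0.009] F tool [ 3.3 -8.1  2.1]
```

Call:
{"fn": "carry_out", "kwargs": {
  "moves": [
    [-0.15,0.5,-0.25,0.0,0.006,0.004],
    [-0.15,0.5,-0.25,0.02,0.005,0.004],
    [-0.1,0.5,-0.2,0.03,0.004,0.004],
    [-0.1,0.5,-0.2,0.03,0.004,0.004]
  ]
}}

```text
t: 21.0
eef_pos: [656.1, -66.9, 53.0]
tool_rot: [-2.136, 0.098, 2.176]
wrist_force: [-1.3, 14.5, -2.0]
gripper_width: 0.2
```

```bash
python3 -c "
from h import *
tq()"
```

```text
hist [(np.float64(-3.01), 9), (np.float64(3.01), 165)]
t 21.05 torque 0.72 F70 10.4
t 21.1 torque 0.59 F70 8.5
t 21.15 torque 0.65 F70 9.2
bar -0.086
t 21.15 p [656.1 -67.5  52.9] ytool -1.68 tilt [-0.017  0.019] r 62.6 ang 0.221 j [-0.26  0.45  1.71  0.02  1.    1.41] F [-1.5 11.4 -2.8] M [ 1.87  0.2  -0.07] w -0.2
shift cm [-0.42 -0.13 -0.62] rot [-0.023  0.019  0.017] F tool [  3.  -11.1   2.6]
```

Call:
{"fn": "carry_out", "kwargs": {
  "moves": [
    [-0.15,0.5,-0.25,0.02,0.007,0.005],
    [-0.15,0.5,-0.2,0.02,0.006,0.005],
    [-0.1,0.5,-0.2,0.03,0.005,0.004]
  ]
}}

```text
t: 21.4
eef_pos: [657.1, -70.4, 53.0]
tool_rot: [-2.1, 0.167, 2.129]
wrist_force: [-0.4, 14.5, -1.1]
gripper_width: -0.1
```

```bash
python3 -c "
from h import *
tq()"
```

```text
hist [(np.float64(3.01), 119)]
t 21.45 torque 0.79 F70 11.3
t 21.5 torque 0.73 F70 10.4
t 21.55 torque 0.78 F70 11.2
bar -0.119
t 21.55 p [657. -71.  53.] ytool -1.752 tilt [-0.011  0.025] r 62.9 ang 0.163 j [-0.27  0.45  1.71  0.02  1.    1.47] F [-0.1 12.8 -3. ] M [ 2.06  0.02 -0.01] w -0.0
shift cm [-0.41 -0.29 -0.54] rot [-0.062  0.015  0.023] F tool [  3.3 -12.5   2.4]
```

Call:
{"fn": "carry_out", "kwargs": {
  "moves": [
    [-0.15,0.6,-0.25,0.0,0.006,0.007],
    [-0.15,0.6,-0.2,0.0,0.006,0.006],
    [-0.1,0.6,-0.2,0.02,0.005,0.006]
  ]
}}

```text
t: 21.8
eef_pos: [657.0, -74.7, 52.8]
tool_rot: [-2.09, 0.184, 2.111]
wrist_force: [0.7, 17.5, -1.4]
gripper_width: -0.2
```

```bash
python3 -c "
from h import *
tq()"
```

```text
hist []
t 21.85 torque 0.77 F70 11.1
t 21.9 torque 0.85 F70 12.2
t 21.95 torque 0.86 F70 12.2
bar nan
t 21.95 p [657.  -75.3  52.9] ytool -1.775 tilt [-0.007  0.03 ] r 62.2 ang 0.095 j [-0.28  0.45  1.71  0.03  0.99  1.48] F [-0.7 15.7 -2.8] M [ 2.36 -0.06 -0.12] w 0.1
  return _methods._mean(a, axis=axis, dtype=dtype,
  ret = ret.dtype.type(ret / rcount)
  r = _umath_linalg.det(a, signature=signature)
Traceback (most recent call last):
  File "h.py", line 55, in tq
    b=np.median(np.where(t>.9,t-2*np.pi,t)[(t<-1)|(t>2)])+np.pi;print("bar",round(b,3));go(66,20,57,b)
                                                                                        ~~^^^^^^^^^^^^
  File "h.py", line 30, in go
    print("shift cm",(R.T@(X-s["eef_pos"])/10).round(2),"rot",Ro.from_matrix(R.T@T).as_rotvec().round(3),"F tool",(R.T@s["wrist_force"]).round(1))
                                                              ~~~~~~~~~~~~~~^^^^^^^
  File "scipy/spatial/transform/_rotation.pyx", line 1159, in scipy.spatial.transform._rotation.Rotation.from_matrix
numpy.linalg.LinAlgError: SVD did not converge
```

Settled push is about 12 N equivalent at 70 mm, and about 14 N while moving, so it is firm. I back off and retreat.

Call:
{"fn": "carry_out", "kwargs": {
  "moves": [
    [0,-0.7,0,0,0,0],
    [0,-0.8,0,0,0,0],
    [-0.5,-0.4,-0.3,0,0,0],
    [-2,0,0,0,0,0],
    [-2.5,0,0,0,0,0],
    [-3,0,-1,0,0,0],
    [-2,0,-2,0,0,0],
    [0,0,-2,0,0,0],
    [0,0,-2,0,0,0],
    [0,0,0,0,0,0]
  ]
}}

```text
t: 22.78
eef_pos: [743.2, -82.5, 171.2]
tool_rot: [-2.131, 0.203, 2.097]
wrist_force: [-0.3, -1.1, 1.0]
gripper_width: -0.3
```

```bash
python3 -c "
from h import *
st();bars();grip()
c=capture('wrist');d=capture('top');cv2.imwrite('pics/e.png',np.vstack([c['img'][:,:,::-1],d['img'][130:360,:,::-1]])[:,:])
s=cv2.imread('pics/e.png');cv2.imwrite('pics/e.png',cv2.resize(s,None,fx=.84,fy=.84))"
```

```text
t 22.78 p [743.2 -82.5 171.2] ytool -1.769 tilt [0.017 0.005] r 148.2 ang -0.008 j [-0.25  0.48  1.43  0.01  1.21  1.52] F [-0.3 -1.1  1. ] M [-0.08  0.   -0.  ] w -0.3
hist [(np.float64(-0.39), 39), (np.float64(-0.13), 116), (np.float64(2.75), 52), (np.float64(3.01), 119)]
top 189 ((596.1439819335938, -82.75386047363281), (12.84623908996582, 46.57370376586914), 28.649723052978516)
```

View pics/e.png

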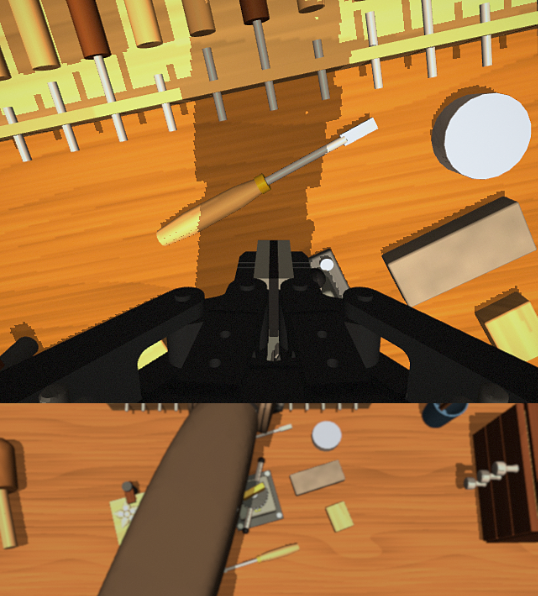

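The adjuster is unchanged at 28.6°, the ring bar is at about -0.2 rad, and the loose items are in place. Nothing touches the robot, so I hand the job in.

```bash
python3 -c "
from rig import *
print(job_done())"
```

```text
the job is handed in; nothing more can be done
None
```

I loosened the lock ring, set the adjuster so the foot bears on the panel, tightened the ring again and handed the job in after about 23 s of the 72 s. No verdict was reported.

- **Loosening:** I turned the ring about 1.2 rad anticlockwise; the adjuster's grip bar had not turned.
- **Adjusting:** I turned the adjuster 1.33 rad clockwise. That is about 16 mm of travel over a gap measured at about 11 mm. The spring looked about 5–6 mm shorter in the wrist picture, and the turning torque rose from 0.24 to 0.35 N m as the foot met the panel.
- **Tightening:** The ring began to bite at a bar angle of about 0.2 rad, and I stopped at about -0.2 rad. The push equivalent at 70 mm was about 12 N settled and roughly 14 N while moving. I estimate that as 50–75 N of clamping, but it was not measured directly.
- **Last checks:** The wrist force was about zero, the grip bar was still at 28.6°, and the stone, tin, offcut and gouges looked unmoved. The arm hid the foot in the final picture, so I did not see it again after tightening.
- **Slip on the way:** One descent overshot to z = 28 mm beside the block and read about 8 N. I raised the arm at once, and the later picture showed nothing displaced.

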